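# Unscrew a dosing cap of unknown thread and draw out its dip tube

## Task

On the dosing stand of the car wash, take off the canister cap that is orange: nobody knows whether its thread is right- or left-handed, so try turning it both ways until it comes loose, then lift it off and draw its dip tube fully out of the neck. Finish while still holding the cap in the gripper, upright and still, with the tube a few centimetres straight above its own canister so that it drips back in; do not put it down or let go. Leave the blue cap and the other things on the table alone.

Things in the scene. Friction and masses are not known exactly. Their poses are not given: they have to be found in the camera images.
- cap_orange: orange ribbed round screw cap, 50 mm in diameter, gripped across any diameter. Origin on its axis at the sealing face resting on the neck's rim, 135 mm above the table; z up. Top 26 mm above the origin, with a white bar along its x axis; skirt to 20 mm below it, 10 mm over the canister's shoulder. An 8 mm steel dip tube hangs from its middle to 85 mm below the origin. About 70 g
- cap_orange_top (a point): middle of the orange cap's top. Thread: of either hand, not visible from outside. The loosening way (anticlockwise if right-handed, clockwise if left-handed) it turns easily, lifts off freely from 0.8 to 1.75 rad (best 1.3), then meets a stop. The wrong way: hard stop within 0.3 rad. It does not rise in turning; still fastened, it lifts about 2 mm, then stops hard
- cap_orange_tip (a point): lower end of the orange cap's dip tube, 85 mm below the cap's origin along its axis
- cap_blue: the blue cap with its dip tube, same make and size as the orange one, on the other canister; its thread may be of either hand too. Leave it alone
- stand: steel drip tray, 170 x 420 mm, rim 16 mm high, fixed to the table; fixed on it two like white canisters, 110 x 110 mm, shoulder 105 mm above the table, each with a neck (27 mm wide, 19 mm bore) whose rim is 135 mm above the table, centred 120 mm to either side of the tray's middle along its y axis. Origin under its middle at table height
- mouth_left (a point): centre of the rim of the neck at +120 mm on the tray's y axis; either cap may be on it
- mouth_right (a point): centre of the rim of the neck at -120 mm on the tray's y axis; either cap may be on it
- spray_bottle: green bottle, 66 wide, 150 tall, bystander. Origin at the centre of its underside
- jar: small amber jar, 44 wide, 50 tall, standing in the tray between the canisters, bystander. Origin at the centre of its underside
- coin_cup: blue metal cup, 80 wide, 80 tall, bystander. Origin at the centre of its underside
- screwdriver: screwdriver lying beyond the stand, bystander. Origin at the underside near its middle
- wrench: wrench lying beyond the stand, bystander. Origin at the underside near its middle
- hose_nut: brass ring nut, 44 wide, 18 tall, bystander. Origin at the centre of its underside
- wax_tin: metal tin with an orange band, 70 wide, 60 tall, bystander. Origin at the centre of its underside
Not all that is in view belongs to the job. What is shaped like the cap_orange but yellow is not meant.

How it is judged (in metres and radians):
On the way, in this order (a step that is already met when the one before it is completed fails the run):
1. the orange cap has been turned loose by at least 0.4 rad while still sitting on its neck (angle between the x axis of cap_orange and the x axis of stand, either way round above 0.4 rad and z of cap_orange in the frame of stand below 0.141 m), for 0.02 s.
2. the orange cap is lifted and its dip tube is clear of the neck (z of cap_orange_tip in the frame of stand above 0.137 m), for 0.1 s.
At the end, for the whole second after the job is handed in: Gripper holds the orange cap (over 0.5 N), clear of the stand, still (under 30 mm/s), within 0.3 rad of upright; tube end 5 mm or more above the rim and within 35 mm sideways of its own neck, cap at most 235 mm from its start; blue cap within 12 mm and bystanders within 40 mm of theirs (z of cap_orange_tip in the frame of stand above 0.14 m and angle between cap_orange's own z axis and vertical below 0.3 rad and (horizontal distance between cap_orange_tip and mouth_left below 0.035 m or horizontal distance between cap_orange_tip and mouth_right below 0.035 m) and distance of cap_orange from where it was at the start of the episode below 0.235 m and contact force between the fingers and cap_orange above 0.5 N and contact force between stand and cap_orange below 0.2 N and linear speed of cap_orange below 0.03 m/s and distance of cap_blue from where it was at the start of the episode below 0.012 m); the arm keeps its last pose, push and grip.
It fails at once if the blue cap is disturbed (moved over 12 mm) (distance of cap_blue from where it was at the start of the episode above 0.012 m).
It fails at once if a bystander is knocked or shifted (over 40 mm) (distance of any of spray_bottle, jar, coin_cup, screwdriver, wrench, hose_nut, wax_tin from where it was at the start of the episode above 0.04 m).
It also fails if it takes over 45 s, if anything falls off the work surface, if the arm or the gripper's body presses on something with over 40 N, if the wrist force passes 120 N, or if a joint passes its speed limit or range.

## Robot

A 7-joint arm with a two-finger parallel gripper is mounted at the origin on the work surface. World frame = base frame: x ahead of the robot, y to its left, z up, the work surface at z = 0. Lengths are in mm, angles in rad, forces in N, time in s.
With the tool pointing down it reaches from about 400 to 900 mm from the base axis. Payload 5.6 kg.
Tool frame: the origin (TCP) lies midway between the tips of the shut fingers; the grasp point (between the pads) lies 19 mm behind it; z points along the fingers, y is the line along which they close (so a half turn about z gives the same grasp; the last joint's range is limited). The gripper opens to 92 mm and grips with 3 to 60 N. Pads are 20 mm wide; open, the fingers measure 128 mm over their backs; the gripper's body (75 mm by 189 mm) begins 69 mm behind the grasp point.
Start: joints at [-1.207, 0.468, -0.012, 1.603, 0.006, 1.071, -0.056], TCP at [257.228, 596.945, 214.592] pointing down, gripper open.
Joint ranges: [-2.53, 2.53], [-0.31, 2.02], [-1.57, 1.55], [0.28, 2.44], [-1.29, 4.43], [0.15, 1.84], [-2.92, 2.92]. Speed limits (rad/s): [2.57, 2.57, 3.14, 3.14, 3.14, 3.14, 3.14].

## Interface

Orientations are given as a rotation vector (axis times angle).
In Python, from cell import robot, grip, kin, viewer gives the robot as it stands. Calls block until the motion is done:
- robot.movep(position, orientation): joint-space move of the TCP to a pose.
- robot.servo_line(position, feed=150, rotation=None): straight line of the TCP; rotation=None keeps the orientation; feed is the mean speed in mm/s.
- robot.goto_joints(angles): joint-space move.
- grip(opening, newtons=None): opening from 0.0 (shut) to 1.0 (fully open); newtons is the grip in N (None keeps the last); returns when the fingers have stopped.
- robot.hold(seconds).
- kin.ik(position, orientation): joint angles nearest the present ones, or None.
- robot.observe(): the state.
- viewer.read_camera(name): name is "side" or "top"; returns the picture (384x512x3 uint8, red, green, blue); there is no depth.
- viewer.camera_info(name): a dict with "camera_matrix" (3x3 intrinsics, pixels), "R" (3x3) and "t" (3): a world point X has camera coordinates R X + t. Camera axes: x right, y down, z forward; pixel columns grow to the right and rows downward; lengths in mm; the calibration is good to about 2 mm. A picture is of the moment at which its call begins. camera_info takes no time and is no camera call.
A pose or a line that the arm cannot do raises robot.IKError and nothing moves.
- robot.job_done(): hands the job in; it is judged then, once.
Trained networks look in the newest picture that a camera, given by its name, has taken for a name from the list of things; names that differ only in an ending like _2 or _b are one class to them, and where a whole thing is asked for, a point or a joint stands for the part that bears it (a point fixed in the world has none). Each returns a list of dicts, best first, with "confidence" (0 to 1); they miss things now and then, are a little off and sometimes report something else, mostly with a low value. They report only what shows in the picture. A call takes as long as a camera call. They do not tell look-alikes from the thing itself.
- viewer.silhouettes(name, camera): "mask" (384x512 bool, what is visible of it).
- viewer.pinpoint(name, camera): "at" ([x, y, z] in mm, in the coordinates of the camera as it stood for that picture, good to about 4 mm: a listed point, or the origin of a listed thing).
The state is a dict: "t": time; "joints": joint angles; "joint_velocities": joint speeds; "joint_torque": joint torques, N m; "tcp_pos": TCP position; "tcp_rot": TCP orientation; "contact_force": force on the tool from outside, world axes, zero at the start; "wrist_torque": the same for the moment, N m; "grip_width": opening from 0.0 (shut) to 1.0 (fully open); "grip_force": force on a finger pad.
Only numpy, scipy, OpenCV 4.12 (cv2) and the standard library are available. Lean on these libraries where they do the work, as an engineer would, in place of code of your own. Each camera call takes 0.05 s, during which the arm holds its last target. There are 200 camera calls.

## Working session

There is one attempt and no reset: what is moved stays moved. The work goes in short steps, each a Python script; the robot and the scene stay as the last script left them, time stands still between calls to the robot, and variables do not carry over. Pictures are saved under pics/ and viewed, at most 10 in all, crops included, and the job is handed in when it is done.

```bash
mkdir -p pics; ls; python3 - <<'E'
from cell import robot,grip,kin,viewer
import cv2,numpy as np
for c in("side","top"):
    im=viewer.read_camera(c); cv2.imwrite(f"pics/{c}0.png",im[:,:,::-1])
    i=viewer.camera_info(c); R=np.array(i["R"]);t=np.array(i["t"]); print(c,np.round(-R.T@t),i["camera_matrix"][0][0])
    for n in("cap_orange","cap_orange_top","mouth_left","mouth_right","stand","cap_blue","jar","spray_bottle","coin_cup","wax_tin"):
        for d in viewer.pinpoint(n,c)[:3]: print(n,round(d["confidence"],2),np.round(R.T@(np.array(d["at"])-t),1))
o=robot.observe();print(o["t"],o["tcp_rot"],o["grip_width"])
E
```

```text
pics
side [  43. -583.  842.] 386.8097089153599
cap_orange 0.93 [ 515.  -187.1   81.2]
cap_orange 0.73 [570.5 -13.5 136.4]
cap_orange 0.64 [735.8 -20.3  81.8]
cap_orange_top 0.93 [734.7 -20.1 113.9]
cap_orange_top 0.87 [774.6  56.4 113.1]
cap_orange_top 0.82 [ 511.9 -193.3  109.7]
mouth_right 0.53 [ 601.6 -484.4   -1.8]
stand 0.83 [532.6  96.2   0. ]
cap_blue 0.53 [502.2 214.3 131.2]
jar 0.56 [555.1 112.7   8.2]
spray_bottle 0.95 [512.2 481.8  -0.9]
coin_cup 0.72 [ 481.9 -474.8   -6.6]
coin_cup 0.2 [ 7.618e+02  1.677e+02 -3.000e-01]
wax_tin 0.87 [663.2 459.9   1.3]
top [ 4.770e+02 -1.000e+00  1.179e+03] 381.6839889981196
cap_orange 0.85 [ 511.6 -193.    86.1]
cap_orange 0.83 [729.2 -25.2  88.4]
cap_orange 0.66 [772.5  56.   82.2]
cap_orange_top 0.68 [562.1 -13.4 160.8]
cap_orange_top 0.56 [771.2  58.5 113.8]
cap_orange_top 0.56 [734.2 -20.3 111.7]
mouth_left 0.68 [ 599.5 -485.1    1.5]
stand 0.89 [ 5.316e+02  1.028e+02 -1.000e-01]
cap_blue 0.65 [498.  221.1 140.6]
jar 0.61 [555.2 110.5   8.6]
spray_bottle 0.6 [5.091e+02 4.857e+02 4.000e-01]
coin_cup 0.88 [ 479.5 -475.4    4.4]
wax_tin 0.82 [661.9 458.1   1.9]
1.1 [6.34739643e-01 3.07674830e+00 2.48617255e-05] 1.0017107485244716
```

View pics/side0.png

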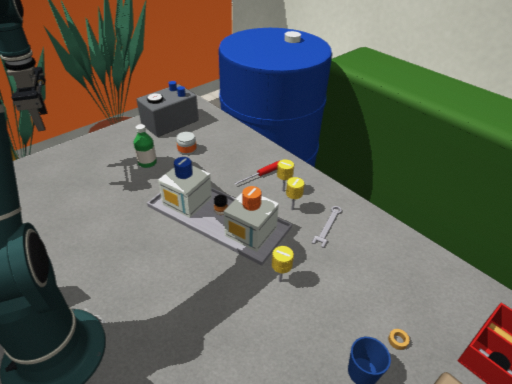

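View pics/top0.png

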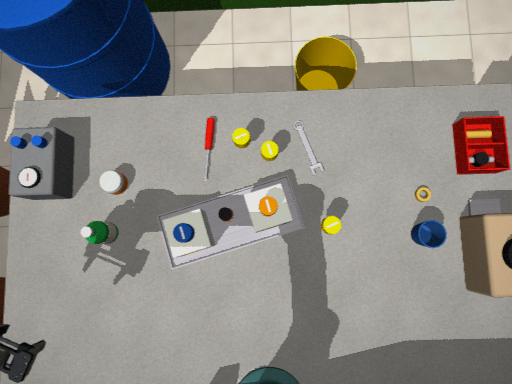

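Orange caps by shape: orange one at top (268,206) / side (252,197), on a white canister. There are yellow look-alikes at top (241,137), (270,150) and (332,225), on stems off the stand. Only the first fits, being orange and on a canister. I'll confirm it in a crop and triangulate the white bar on its top.

```bash
cat > h.py <<'E'
from cell import robot,grip,kin,viewer
import cv2,numpy as np
from scipy.spatial.transform import Rotation as Ro
def P(c):
    i=viewer.camera_info(c); return np.array(i["camera_matrix"])@np.c_[np.array(i["R"]),np.array(i["t"])]
def tri(a,b):
    X=cv2.triangulatePoints(P("side"),P("top"),np.float64(a).reshape(2,1),np.float64(b).reshape(2,1))[:,0]; return X[:3]/X[3]
def rv(yaw): # tool down, tool y axis at world angle yaw
    y=np.array([np.cos(yaw),np.sin(yaw),0]);z=np.array([0,0,-1.]);return Ro.from_matrix(np.c_[np.cross(y,z),y,z]).as_rotvec()
E
python3 - <<'E'
from h import *
out=[]
cs={}
for c,(u,v) in {"side":(252,197),"top":(268,206)}.items():
    im=cv2.imread(f"pics/{c}0.png"); s=im[v-25:v+25,u-25:u+25]
    h=cv2.cvtColor(s,cv2.COLOR_BGR2HSV)
    m=((h[...,0]>5)&(h[...,0]<18)&(h[...,1]>150)&(h[...,2]>120)).astype(np.uint8)
    n,l,st,ce=cv2.connectedComponentsWithStats(m); k=1+st[1:,4].argmax(); m=(l==k).astype(np.uint8)
    hull=np.zeros_like(m); cv2.fillConvexPoly(hull,cv2.convexHull(np.argwhere(m)[:,::-1].astype(np.int32)),1)
    w=(hull>0)&(h[...,1]<150); p=np.argwhere(w)[:,::-1]+[u-25,v-25]
    cs[c]=p.mean(0); e=np.linalg.eigh(np.cov(p.T))[1][:,1]
    print(c,st[k],ce[k]+[u-25,v-25],"bar",len(p),cs[c],"dir",e)
    cs[c+"h"]=np.argwhere(hull)[:,::-1].mean(0)+[u-25,v-25]
    out.append(cv2.resize(s,(400,400),interpolation=cv2.INTER_CUBIC))
cv2.imwrite("pics/crop.png",np.hstack(out))
print(tri(cs["side"],cs["top"]),cs)
E
```

```text
side [ 16  14  18  24 221] [250.04524887 195.19004525] bar 36 [251.80555556 190.88888889] dir [-0.78555072  0.61879727]
top [18 30 11  5 13] [265.53846154 213.92307692] bar 1 [263. 214.] dir [nan nan]
[553.72999246  -8.32983551 166.01344479] {'side': array([251.80555556, 190.88888889]), 'sideh': array([250.57777778, 196.04444444]), 'top': array([263., 214.]), 'toph': array([265.67741935, 213.35483871])}<stdin>:11: RuntimeWarning: Degrees of freedom <= 0 for slice
  c *= np.true_divide(1, fact)
  c *= np.true_divide(1, fact)
```

View pics/crop.png

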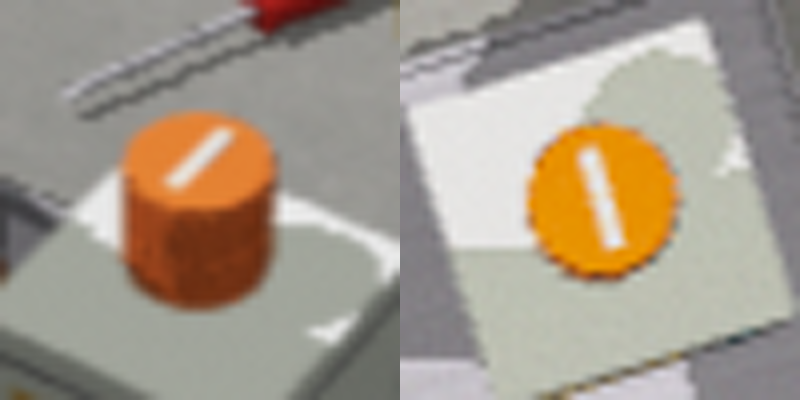

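The crop shows an orange ribbed cap with a white bar, seated on the white canister's shoulder: bar centre side ≈ (251.4,191.3), top ≈ (267.7,205.4). The bar is roughly along the tray's x axis.

```bash
python3 - <<'E'
from h import *
X=tri((251.6,191.0),(267.7,205.4)); print(X)
# bar ends in top crop at z=161 for its direction
M=P("top")
def ray(u,v,z):
    A=np.c_[M[:,0],M[:,1],-np.array([u,v,1])]; return np.linalg.solve(A,-(M[:,2]*z+M[:,3]))[:2]
a=ray(24.8+243-1.7,206-25+18.5,161);b=ray(243+26.6,181+30.5,161);print(a,b,np.degrees(np.arctan2(*(a-b)[::-1])), ray(267.7,205.4,161))
q0=np.array(robot.observe()["joints"])
for d in range(0,360,15):
    y=np.radians(d)
    q=kin.ik([X[0],X[1],126],rv(y))
    if q is not None: print(d,np.round(q,2))
E
```

```text
[566.02686919 -12.98372448 162.05880603]
[581.37292418  -8.64132576] [548.91577113 -16.95265106] 14.36313715358923 [565.39052371 -12.41358499]
0 [-0.46  0.47  0.54  1.91 -0.32  0.84  0.25]
15 [-0.44  0.47  0.51  1.91 -0.3   0.84  0.5 ]
30 [-0.4   0.46  0.46  1.91 -0.27  0.83  0.73]
45 [-0.36  0.45  0.42  1.91 -0.24  0.83  0.97]
60 [-0.33  0.45  0.37  1.91 -0.22  0.83  1.2 ]
75 [-0.3   0.44  0.33  1.9  -0.19  0.82  1.44]
90 [-0.27  0.44  0.29  1.9  -0.17  0.82  1.68]
105 [-0.23  0.44  0.24  1.9  -0.14  0.82  1.92]
120 [-0.19  0.44  0.19  1.9  -0.11  0.82  2.15]
135 [-0.13  0.43  0.12  1.89 -0.07  0.82  2.38]
150 [-0.08  0.43  0.06  1.89 -0.03  0.82  2.61]
165 [-0.04  0.44  0.01  1.89 -0.01  0.82  2.85]
180 [-0.92  0.88  1.34  1.94 -0.95  1.17 -2.34]
195 [-0.92  0.88  1.34  1.94 -0.95  1.17 -2.08]
210 [-0.92  0.88  1.34  1.94 -0.95  1.17 -1.81]
225 [-0.92  0.88  1.34  1.94 -0.95  1.17 -1.55]
240 [-0.92  0.88  1.34  1.94 -0.95  1.17 -1.29]
255 [-0.65  0.54  0.81  1.92 -0.5   0.89 -1.42]
270 [-0.59  0.51  0.73  1.92 -0.44  0.87 -1.21]
285 [-0.56  0.5   0.68  1.92 -0.41  0.86 -0.98]
300 [-0.55  0.5   0.67  1.92 -0.4   0.86 -0.72]
315 [-0.53  0.49  0.64  1.92 -0.38  0.85 -0.48]
330 [-0.51  0.49  0.61  1.92 -0.36  0.85 -0.23]
345 [-0.48  0.48  0.58  1.92 -0.34  0.85  0.01]
```

```bash
cat >> h.py <<'E'
def st(s=""):
    o=robot.observe(); print(s,"t%.2f"%o["t"],"tcp",np.round(o["tcp_pos"],1),"F",np.round(o["contact_force"],1),"M",np.round(o["wrist_torque"],2),"w%.3f gf%.1f q7 %.3f"%(o["grip_width"],o["grip_force"],o["joints"][6])); return o
E
python3 - <<'E'
from h import *
p=robot.observe()
robot.servo_line([257,597,300],feed=200)
robot.movep([566,-13,290],rv(0)); st("above")
robot.servo_line([566,-13,200],feed=150)
robot.servo_line([566,-13,125],feed=80); st("down")
grip(0.0,12); o=st("grip")
# ease out side load
robot.hold(.3); st()
E
```

```text
above t4.11 tcp [566.1 -11.6 289.8] F [-0.2  0.3  0.1] M [-0.06  0.08  0.02] w0.998 gf0.0 q7 0.136
down t5.94 tcp [566.4 -13.1 125.5] F [ 0.7 -0.4 -0.8] M [-0.05  0.05 -0.05] w1.001 gf0.0 q7 0.262
grip t6.65 tcp [566. -13. 125.] F [-0.8 -0.2 -0.2] M [-0.05  0.06 -0.05] w0.543 gf12.0 q7 0.262
 t6.95 tcp [566. -13. 125.] F [0.3 0.3 0.3] M [-0.05  0.05  0.04] w0.545 gf12.0 q7 0.262
```

```bash
python3 - <<'E'
from h import *
grip(0.0,35); o=st("grip")
q=np.array(o["joints"]); np.save("q0.npy",q)
for s in range(1,6):
    q2=q.copy(); q2[6]+=0.1*s; robot.goto_joints(q2); o=st(s)
    if abs(o["wrist_torque"][2])>0.6: print("stop"); break
im=viewer.read_camera("top")[181:231,243:293,::-1]; cv2.imwrite("pics/t1.png",cv2.resize(im,(400,400)))
E
```

```text
grip t7.17 tcp [566.1 -13.  125. ] F [0.4 0.5 1.7] M [-0.07  0.07 -0.02] w0.538 gf35.0 q7 0.262
1 t7.42 tcp [566.1 -13.  125.1] F [-0.1  0.9  0.6] M [-0.04  0.1  -0.02] w0.537 gf35.0 q7 0.359
2 t7.67 tcp [566.1 -13.  125.1] F [ 0.6 -0.3  1. ] M [-0.04  0.06  0.  ] w0.534 gf35.0 q7 0.458
3 t7.92 tcp [566.1 -13.  125.1] F [-0.1 -0.7  0.4] M [-0.01 -0.   -0.01] w0.536 gf35.0 q7 0.557
4 t8.17 tcp [566.1 -13.  125. ] F [0.1 0.3 0.5] M [-0.09  0.04  0.01] w0.537 gf35.0 q7 0.656
5 t8.42 tcp [566.1 -13.  125.1] F [-0.4  0.   0.7] M [-0.1   0.05  0.  ] w0.537 gf35.0 q7 0.756
```

View pics/t1.png

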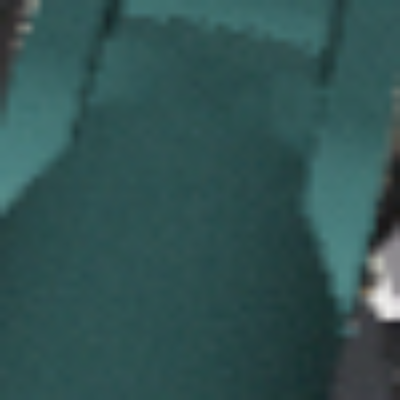

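The picture shows only the arm covering the cap. The cap turned 0.5 rad anticlockwise without resistance, well past where a wrong-way stop would be, so this is the loosening direction. I'll go on to 1.3 rad and test the lift.

```bash
python3 - <<'E'
from h import *
q=np.load("q0.npy")
for s in (.7,.9,1.1,1.3):
    q2=q.copy(); q2[6]+=s; robot.goto_joints(q2); o=st(s)
    if abs(o["wrist_torque"][2])>0.5: print("stop"); break
robot.hold(.2); o=st()
for z in (127,129,131,134):
    robot.servo_line([566,-13,z],feed=20); o=st(z)
    if abs(o["contact_force"][2])>10: print("STUCK"); break
E
```

```text
0.7 t8.78 tcp [566.1 -13.  125. ] F [-0.2 -0.   1.1] M [-0.06  0.03  0.  ] w0.534 gf35.0 q7 0.956
0.9 t9.08 tcp [566.1 -13.  125. ] F [-0.4 -0.7  1. ] M [-0.03 -0.03 -0.  ] w0.540 gf35.0 q7 1.155
1.1 t9.39 tcp [566. -13. 125.] F [-0.2 -0.2  0.8] M [-0.03  0.03 -0.  ] w0.536 gf35.0 q7 1.355
1.3 t9.70 tcp [566. -13. 125.] F [ 0.4 -0.6 -0.4] M [-0.02  0.04  0.05] w0.540 gf35.0 q7 1.555
 t9.90 tcp [566.1 -13.  125. ] F [0.8 0.1 0.8] M [0.02 0.02 0.01] w0.538 gf35.0 q7 1.559
127 t10.15 tcp [566. -13. 127.] F [ 0.8 -0.3 -0.5] M [ 0.02 -0.   -0.01] w0.535 gf35.0 q7 1.559
129 t10.40 tcp [566.1 -13.  129.1] F [ 0.6 -0.  -1. ] M [0.04 0.02 0.01] w0.537 gf35.0 q7 1.558
131 t10.65 tcp [566.1 -13.  131.1] F [-0.4 -0.8 -0.1] M [0.01 0.02 0.01] w0.539 gf35.0 q7 1.556
134 t10.95 tcp [566.1 -13.  134.2] F [ 0.6  0.5 -0.2] M [ 0.03 -0.01 -0.06] w0.538 gf35.0 q7 1.554
```

It lifts freely (9 mm, no pull). Next I draw the tube out straight and look.

```bash
python3 - <<'E'
from h import *
for z in (170,205,240):
    robot.servo_line([566,-13,z],feed=60); o=st(z)
    if np.linalg.norm(o["contact_force"])>10: print("CATCH"); break
robot.hold(.5)
im=viewer.read_camera("side"); cv2.imwrite("pics/s2.png",cv2.resize(im[100:270,160:330,::-1],(600,600)))
i=viewer.camera_info("side");R=np.array(i["R"]);t=np.array(i["t"])
for n in("cap_orange_tip","cap_orange","cap_blue"):
    for d in viewer.pinpoint(n,"side")[:4]: print(n,round(d["confidence"],2),np.round(R.T@(np.array(d["at"])-t),1))
E
```

```text
170 t11.70 tcp [565.8 -12.9 169.9] F [-0.4  0.5 -1. ] M [-0.04  0.04 -0.05] w0.541 gf35.0 q7 1.523
205 t12.43 tcp [565.9 -12.9 205. ] F [ 0.3 -0.8 -0.2] M [ 0.02  0.   -0.02] w0.538 gf35.0 q7 1.495
240 t13.17 tcp [565.9 -12.9 239.9] F [ 0.3  0.2 -0.9] M [0.02 0.02 0.03] w0.532 gf35.0 q7 1.469
cap_orange_tip 0.81 [731.1 -22.9  -1.3]
cap_orange_tip 0.66 [ 513.6 -190.4   -2.5]
cap_orange_tip 0.59 [568.3 -10.7 162.3]
cap_orange_tip 0.55 [7.741e+02 5.980e+01 4.000e-01]
cap_orange 0.74 [772.1  60.   84.6]
cap_orange 0.73 [ 514.5 -184.4   83.3]
cap_orange 0.62 [736.2 -17.4  82.4]
cap_orange 0.61 [570.3 -13.1 248.1]
cap_blue 0.85 [504.6 213.9 130. ]
```

View pics/s2.png

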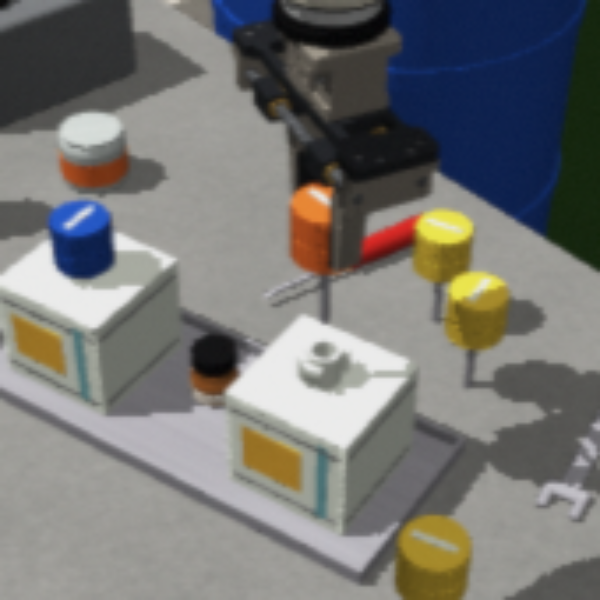

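The orange cap is held upright at crop pixel (318,230), with its tube ending near (325,320). That is clear of the open neck at (322,360); the tip was measured at about z 162 mm, right above the neck. The blue cap and jar are in place.

```bash
python3 - <<'E'
from h import *
robot.hold(.5); st(); print(robot.job_done())
E
```

```text
t14.37 tcp [566. -13. 240.] F [ 0.1 -0.1 -1. ] M [-0.01  0.05 -0.05] w0.538 gf35.0 q7 1.469
the job is handed in; nothing more can be done
None
```

I turned the orange cap loose anticlockwise (right-handed thread, so no clockwise try was needed) and handed in at 14.4 s, still holding it upright and still; its tube end is about 27 mm above its own neck, and no verdict came back.

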